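Hang the loaded tape caddy in the pocket of the counter rail

TASK

Hang the green caddy, with the tape roll in it, on the wooden rail of the counter stand: lightly feel along the rail for its one pocket, let the caddy's steel hook down into it until it is fully home while you still hold the handle, then release slowly so that the front-heavy caddy neither drops nor swings off, and stays hanging level and still. Do not press or drag hard on the stand, keep the tape roll in the caddy, and leave the loose big tape roll, the jar and the marker where they are.

Things in the scene. Friction and masses are not known exactly. Their poses are not given: they have to be found in the camera images.
- caddy: Green open tray with upright handle, steel hook at the back, tape roll in front; 0.26-0.42 kg empty, front-heavy (centre of mass about 15 mm before the handle). Origin: underside, straight below the handle. x to the back (hook side), y left, z up. Tray x -79 to +40 mm, y +-48 mm, walls 40 mm high, floor 4 mm. Back wall: 45 mm high, rear face x = 40 mm.
- handle (a point): Grip point, 115 mm above the caddy's underside: middle of the black handle plate, 8 mm thick (caddy x), 60 mm wide (y), z 93 to 130 mm. Grip across the 8 mm, fingers closing along the caddy's x. Nothing else of the caddy is higher than z = 80 mm.
- hook (a point): Middle of the underside of the hook's level strap (caddy x 45.5, y 0, z 76 mm). The hook is 30 mm wide in y: it rises behind the back wall's line (x 36-40), runs level to x = 55 (z 76-80) and ends in a lip pointing down. Gap between back wall and lip: 11 mm. Home, this point is at the height of the rail's top.
- lip (a point): Middle of the lower end of the hook's lip (caddy x 53, y 0, z 58 mm): a plate 4 mm thick (x 51-55), 30 mm wide (y), reaching 18 mm below the strap's underside.
- stand: Counter stand, fixed: dark base plate 100 x 215 x 8 mm, two posts at y +-85 mm, a level wooden rail. Origin: table height, below the middle of the front web. x to the back, y along the rail, z up. The caddy hangs on the -x side, its x along the stand's x. Lower it with the hook point at about stand x = 0: 3 mm free on every side.
- rail_top (a point): Stand x 0, y 0, z 150 mm: height of the rail's flat top. Rail x -2.5 to 17 mm, z 120-150, 230 mm long. One pocket, open above: 37 mm long (y), x 2.5 to 12.5, 24 mm deep, behind a 5 mm web as high as the rail. Its middle lies anywhere in y -25 to +25 mm: not measured, feel for it. Elsewhere the lip only stands on solid wood, 18 mm too high, and slips off.
- lower_bar (a point): Middle of the front of a round bar (10 mm thick, along y) between the posts, stand x -5, z 90 mm. The hanging caddy's back wall leans on it, which leaves the caddy about 3 degrees nose-down. The bar is rigid; the rail sits on rubber mounts that give 0.5 mm per newton downwards, 8 mm at most.
- roll: Pale tape roll, 66 mm across, 24 mm high, 0.08 kg, lying loose in the caddy's front bay (bay: x -76 to -4, y +-45 mm). Origin: centre of its underside.
- big_roll: Loose tape roll lying on the table, 80 mm across, 24 mm high. Origin: centre of its underside. Leave alone.
- jar: Loose peach-coloured jar with a cream lid standing on the table, 60 mm across, 92 mm high. Origin: centre of its underside. Leave alone.
- marker: Loose white marker with a red cap lying on the table, 125 mm long (its y) and 17 mm thick. Origin: middle of its underside. Leave alone.
Mind the look-alikes: they are no part of the job. Of the things that look like the caddy, the larger one is meant. Leave any purple or yellow look-alike of the roll alone.

How it is judged (in metres and radians):
On the way, in this order (a step that is already met when the one before it is completed fails the run):
1. the caddy is lifted clear of the table by its handle, the tape roll in it (height (world z) of caddy above 0.03 m and contact force between the fingers and caddy above 1 N and z of roll in the frame of caddy between -0.002 and 0.02 m and distance between roll and caddy below 0.07 m), for 0.2 s.
2. the hook is fully home in the pocket while the caddy is still held (z of hook in the frame of stand between 0.142 and 0.155 m and x of hook in the frame of stand between -0.008 and 0.008 m and y of hook in the frame of stand between -0.04 and 0.04 m and angle between the x axis of caddy and the x axis of stand, either way round below 0.2 rad and angle between caddy's own z axis and vertical below 0.15 rad and contact force between the fingers and caddy above 1 N), for 0.2 s.
At the end, for the whole second after the job is handed in: Caddy released, still, carried by the stand: strap underside from 8 mm below to 5 mm above the rail top, within 8 mm of the web front to back and 40 mm of the stand middle along the rail; in line within 0.2 rad, level within 0.15 rad; tape roll in its bay (z of hook in the frame of stand between 0.142 and 0.155 m and x of hook in the frame of stand between -0.008 and 0.008 m and y of hook in the frame of stand between -0.04 and 0.04 m and angle between the x axis of caddy and the x axis of stand, either way round below 0.2 rad and angle between caddy's own z axis and vertical below 0.15 rad and z of roll in the frame of caddy between -0.002 and 0.02 m and distance between roll and caddy below 0.07 m and contact force between caddy and stand above 1 N and linear speed of caddy below 0.01 m/s and angular speed of caddy below 0.1 rad/s); the robot touches nothing.
It fails at once if the caddy is pressed or dragged against the stand with more than 20 N, or the robot pushes on the stand with more than 5 N (contact force between caddy and stand above 20 N or contact force between any of the arm, the fingers and stand above 5 N).
It fails at once if the caddy drops or swings freely: not held, and faster than 0.15 m/s (contact force between the fingers and caddy below 0.05 N and linear speed of caddy above 0.15 m/s).
It fails at once if the caddy is tipped by more than 0.4 rad, or the tape roll leaves it (angle between caddy's own z axis and vertical above 0.4 rad or distance between roll and caddy above 0.09 m).
It fails at once if the big tape roll, the jar or the marker is moved by more than 15 mm (distance of any of big_roll, jar, marker from where it was at the start of the episode above 0.015 m).
It also fails if it takes over 58 s, if anything falls off the work surface, if the arm or the gripper's body presses on something with over 40 N, if the wrist force passes 120 N, or if a joint passes its speed limit or range.

ROBOT

A 6-joint arm with a two-finger parallel gripper is mounted at the origin on a cart in front of the work surface, level with it; the furniture and walls round the work are solid. World frame = base frame: x ahead of the robot, y to its left, z up, the work surface at z = 0. Lengths are in mm, angles in rad, forces in N, time in s.
With the tool pointing down it reaches from about 275 to 750 mm from the base axis. Payload 10.2 kg.
Tool frame: the origin (TCP) lies at the very end of the fingers, on their centre line; the grasp point (between the pads) lies 19 mm behind it; z points along the fingers, y is the line along which they close (so a half turn about z gives the same grasp; the last joint's range is limited). The gripper opens to 85 mm and grips with 20 to 120 N. Pads are 22 mm wide; open, the fingers measure 114 mm over their backs; the gripper's body (76 mm by 85 mm) begins 54 mm behind the grasp point. The pads swing forward as they close: fully open they stand 13 mm farther back than shut.
Start: joints at [-1.4, 0.313, 1.498, -0, 1.331, -0.223], TCP at [201.431, -484.827, 231.294] pointing down, gripper open.
Joint ranges: [-2.94, 2.94], [-0.97, 2.17], [0.19, 2.56], [-1.23, 4.37], [0.02, 3.11], [-2.88, 2.88]. Speed limits (rad/s): [2.39, 2.39, 3.01, 3.14, 3.14, 3.14].

INTERFACE

Orientations are given as a unit quaternion [w, x, y, z].
In Python, from rig import ctrl gives the robot as it stands.
- The arm moves only by the shell command python3 -m inch 'ROWS' [OPENING] [FORCE]. ROWS is text: rows parted by semicolons, each of 6 numbers parted by spaces: the shift along the tool's x, y, z in mm, then the turn, a rotation vector about the tool's x, y, z in units of 6 degrees (1.0 is 6 degrees). A call has exactly 10 rows; each row shifts and turns the commanded pose from where the row before left it, along the tool's axes as they then stand; what a row does not reach is not made up. A row lasts 1/12 s, in which the tool goes at most 41.7 mm and 7.16 degrees, less where a joint would pass 70% of its speed; a pose out of reach is approached as far as the arm can. A call with a gripper value outside its range is refused whole. OPENING is the opening, from 0 (shut) to 1 (fully open), set as the call begins (- or left out, the last holds). The fingers move at their own pace and stop on an object; FORCE is the grip in N (left out, the last holds). Time passes only in rows, so rows that do not move let the fingers close, or fill a call up. It gives the time, the measured TCP pose, the force, the opening and the grip force at its end, in the units of the state.
- ctrl.sense(): the state, without advancing time (a new reading comes with each control period).
- ctrl.capture(name): name is "side" or "top"; returns a dict with "image" (400x640x3 uint8, red, green, blue), "intrinsics" (3x3 intrinsics, pixels), "rvec" (rotation vector, rad) and "tvec" (3), from world to camera coordinates, as OpenCV has them. Camera axes: x right, y down, z forward; pixel columns grow to the right and rows downward; lengths in mm; the calibration is good to about 2 mm. A picture is of the moment at which its call begins. There is no depth.
- ctrl.finish_job(): hands the job in; it is judged then, once.
The state is a dict: "time_s": time; "joints": joint angles; "dq": joint speeds; "tau": joint torques, N m; "eef_pos": TCP position; "ee_rot": TCP orientation; "force": force on the tool from outside, world axes, zero at the start; "wrist_torque": the same for the moment, N m; "grip_width": opening from 0.0 (shut) to 1.0 (fully open); "grip_force": force on a finger pad.
Only numpy, scipy, OpenCV 4.12 (cv2) and the standard library are available. Lean on these libraries where they do the work, as an engineer would, in place of code of your own. Each camera call takes 0.05 s, during which the arm holds its last target. There are 200 camera calls.

## Working session

There is one attempt and no reset: what is moved stays moved. The work goes in short steps, Python scripts to look and compute and a shell command to move; the robot and the scene stay as the last step left them, time stands still between calls to the robot, and variables do not carry over. Pictures are saved under pics/ and viewed, at most 10 in all, crops included, and the job is handed in when it is done.

```bash
ls; mkdir -p pics; python3 - <<'E'
from rig import ctrl
import cv2
for n in("side","top"):
    c=ctrl.capture(n); cv2.imwrite(f"pics/{n}0.png",c["image"][:,:,::-1]); print(n,c["intrinsics"],c["rvec"],c["tvec"])
s=ctrl.sense(); print(s)
E
```

```text
pics
side [[468.44388678   0.         316.01076658]
 [  0.         468.44388678 198.12366531]
 [  0.           0.           1.        ]] [ 0.61453846 -2.53878697  1.31096244] [ 541.93073433  173.50297292 1201.40152631]
top [[441.58497351   0.         316.41951434]
 [  0.         441.58497351 199.73481812]
 [  0.           0.           1.        ]] [ 2.19595185 -2.15776907  0.07180807] [ 126.3817901   567.49599185 1380.48346321]
{'time_s': 0.1, 'joints': array([-1.40039526e+00,  3.13396647e-01,  1.49840759e+00,  2.23138389e-05,
        1.33097613e+00, -2.23427306e-01]), 'dq': array([ 0.00111166, -0.00069327, -0.00205968, -0.00110886, -0.0024575 ,
        0.00183053]), 'tau': array([ 2.42285874e-03, -4.12902725e+01, -2.60141104e+01, -1.65909255e-04,
        3.05019115e-03,  6.98387737e-06]), 'eef_pos': array([ 201.39542262, -484.57482174,  230.77347049]), 'ee_rot': array([-5.93358894e-04,  9.80675314e-01,  1.95641448e-01,  2.65753327e-05]), 'force': array([ 0.57323136, -0.44238845, -0.07841161]), 'wrist_torque': array([ 0.00721623,  0.00142294, -0.04433394]), 'grip_force': 0.0, 'grip_width': 1.0047712922996082}
```

View pics/side0.png

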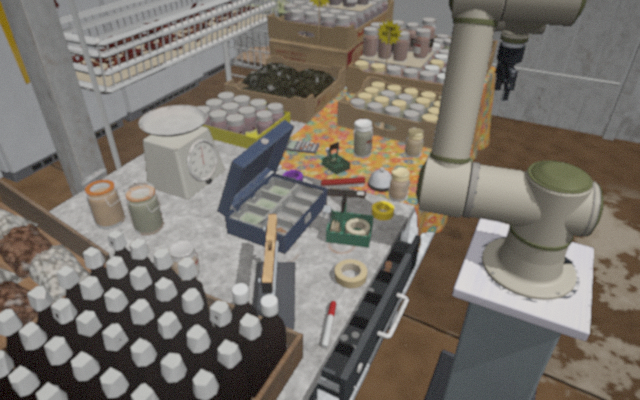

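View pics/top0.png

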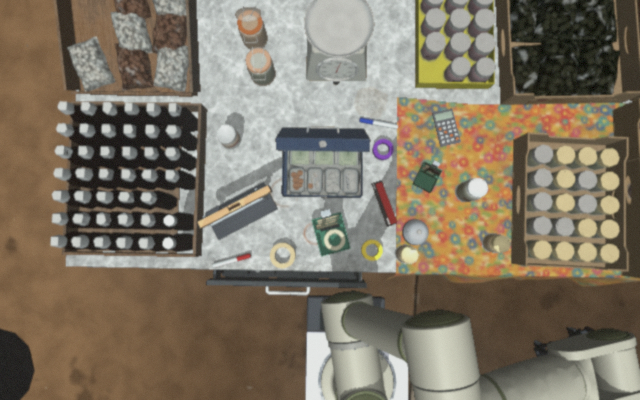

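The side view shows the large green caddy at (350,228), with the roll in it. A smaller green look-alike stands at (336,160), and the stand is at about (268,270). In the top view the caddy is at (331,231), the look-alike at (428,176), and the rail runs from (200,222) to (270,188). There are also yellow and purple rings at (372,250) and (382,150), and the big roll at (283,254). I choose the large caddy and will check it in crops.

```bash
python3 - <<'E'
import cv2,numpy as np
t=cv2.imread("pics/top0.png");s=cv2.imread("pics/side0.png")
a=cv2.resize(t[170:270,190:390],None,fx=4,fy=4,interpolation=cv2.INTER_CUBIC)
cv2.imwrite("pics/tc.png",a)
b=cv2.resize(s[180:330,220:420],None,fx=4,fy=4,interpolation=cv2.INTER_CUBIC)
cv2.imwrite("pics/sc.png",b)
E
```

```text
(no output)
```

View pics/tc.png

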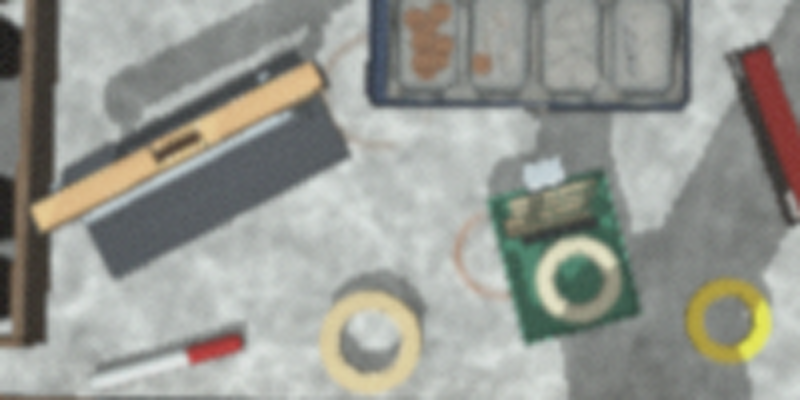

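View pics/sc.png

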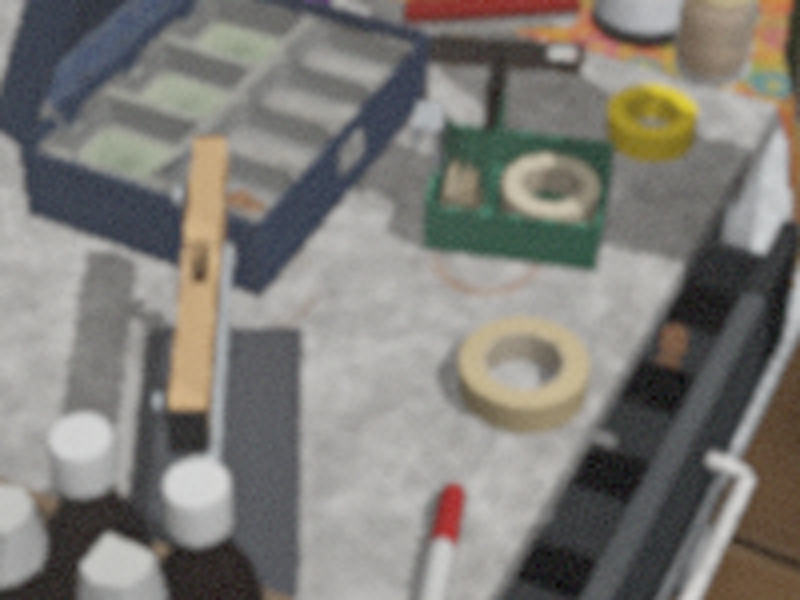

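The crops show the large caddy's handle plate at (560,228) in the top crop and (507,50) in the side crop. Its roll is in the front bay and the hook points up and away. The rail shows a dark pocket at (178,147) in the top crop and (200,262) in the side crop.

```bash
cat >h.py <<'E'
import numpy as np,cv2
from rig import ctrl
from scipy.spatial.transform import Rotation as R
def cam(n):
    c=ctrl.capture(n);return c["image"],c["intrinsics"],R.from_rotvec(np.ravel(c["rvec"])).as_matrix(),np.ravel(c["tvec"])
def at(c,u,v,z):
    _,K,Rm,t=c; d=Rm.T@np.linalg.solve(K,[u,v,1]);o=-Rm.T@t
    return o+d*(z-o[2])/d[2]
def proj(c,p):
    _,K,Rm,t=c; q=K@(Rm@np.array(p,float)+t);return q[:2]/q[2]
def st():
    s=ctrl.sense();q=s["ee_rot"];r=R.from_quat([q[1],q[2],q[3],q[0]])
    return s,r
E
python3 - <<'E'
from h import *
np.set_printoptions(precision=1,suppress=True)
T=cam("top");S=cam("side")
t=lambda u,v,z:at(T,190+u/4-.375,170+v/4-.375,z)
s=lambda u,v,z:at(S,220+u/4-.375,180+v/4-.375,z)
print("tray top",[t(*p,40)[:2] for p in((527,341),(638,312),(605,172),(490,198))])
print("tray side",[s(*p,40)[:2] for p in((430,205),(598,235),(612,142),(446,125))])
print("handle top",[t(*p,130)[:2] for p in((560,228),(525,238),(597,220))])
print("handle side",[s(*p,130)[:2] for p in((507,38),(430,36),(582,42))])
print("rail top",[t(*p,150)[:2] for p in((32,207),(47,233),(327,85),(313,62))])
print("rail side",[s(*p,150)[:2] for p in((193,137),(229,138),(208,412),(168,408))])
print("pocket",t(178,147,150),s(200,262,150))
print("base",[t(*p,8)[:2] for p in ((116,279),(350,155))],[s(*p,8)[:2] for p in ((300,328),(298,595))])
print("bigroll",t(370,342,24),s(523,362,24),"marker",t(170,360,12))
print("yellow",t(728,320,24),"blue box lower right",t(690,105,60),t(372,98,60))
E
```

```text
tray top [array([392.3, 117.6]), array([416.3,  31.8]), array([524.7,  58.9]), array([502.8, 148.4])]
tray side [array([497.9, 151.6]), array([386.2, 129.2]), array([415.2,  31.3]), array([527.2,  66.4])]
handle top [array([478.9,  95.1]), array([471.2, 120.5]), array([485.2,  68.2])]
handle side [array([482.2,  68.8]), array([529.3,  90.2]), array([435.6,  50.3])]
rail top [array([486.9, 476.4]), array([468.4, 464.8]), array([578.9, 265.7]), array([595.4, 276.3])]
rail side [array([596.3, 279.9]), array([576.4, 270.8]), array([467.1, 471.8]), array([486.7, 478.6])]
pocket [532.1 372.3 150. ] [531.7 375.7 150. ]
base [array([433.9, 446.7]), array([536.3, 262. ])] [array([534.3, 266.2]), array([430.6, 452.5])]
bigroll [388.5 241.   24. ] [388.1 244.7  24. ] marker [370.8 400.5  12. ]
yellow [410.8 -40.   24. ] blue box lower right [576.7  -5.2  60. ] [577.9 240.9  60. ]
```

The stand origin comes out at about (525,369.5), yaw 28.7°, with the visible pocket near stand y = 0. The handle is at about (478,96), yaw 14.8°. Both cameras agree, and the sizes match (rail 228 mm against 230, tray about 115 against 119). Moving now.

```bash
python3 -m inch '0 0 0 0 0 -1.15;0 0 0 0 0 -1.15;0 0 0 0 0 -1.15;0 0 0 0 0 -1.15;0 0 0 0 0 -1.15;0 0 0 0 0 -1.15;0 0 0 0 0 -1.15;0 0 0 0 0 -1.15;0 0 0 0 0 -1.15;0 0 0 0 0 -1.15' 1
python3 -m inch '0 0 0 0 0 -1.1;0 0 0 0 0 -1.1;27 23 0 0 0 0;27 23 0 0 0 0;27 23 0 0 0 0;27 23 0 0 0 0;27 23 0 0 0 0;27 23 0 0 0 0;27 23 0 0 0 0;27 23 0 0 0 0'
python3 -m inch '27 23 0 0 0 0;27 23 0 0 0 0;27 23 0 0 0 0;27 23 0 0 0 0;27 23 0 0 0 0;27 23 0 0 0 0;27 23 0 0 0 0;27 23 0 0 0 0;27 23 0 0 0 0;0 0 0 0 0 0'
```

```text
time_s: 1.03
eef_pos: [201.4, -484.7, 231.1]
ee_rot: [-0.0, 0.695, 0.719, 0.0]
force: [-0.5, -0.7, 0.0]
grip_width: 1.0
grip_force: 0.0
time_s: 1.87
eef_pos: [324.6, -227.4, 231.3]
ee_rot: [0.0, 0.611, 0.792, -0.0]
force: [0.8, -0.0, -0.2]
grip_width: 0.999
grip_force: 0.0
time_s: 2.7
eef_pos: [463.7, 63.0, 231.0]
ee_rot: [-0.0, 0.609, 0.794, 0.001]
force: [0.2, 0.5, -0.3]
grip_width: 1.003
grip_force: 0.0
```

```bash
python3 -m inch '14 11 0 0 0 0;14 11 0 0 0 0;0 0 20 0 0 0;0 0 25 0 0 0;0 0 25 0 0 0;0 0 25 0 0 0;0 0 25 0 0 0;0 0 10 0 0 0;0 0 5 0 0 0;0 0 0 0 0 0'
python3 - <<'E'
from h import *
T=cam("top");S=cam("side")
a=np.zeros((600,800,3),np.uint8)
a[:, :400]=cv2.resize(T[0][180:300,290:370,::-1],(400,600),interpolation=cv2.INTER_CUBIC)
a[:, 400:]=cv2.resize(S[0][150:270,310:390,::-1],(400,600),interpolation=cv2.INTER_CUBIC)
cv2.imwrite("pics/g1.png",a)
E
```

```text
time_s: 3.53
eef_pos: [476.6, 91.1, 96.1]
ee_rot: [-0.0, 0.61, 0.792, -0.0]
force: [-0.2, 0.3, 0.1]
grip_width: 1.003
grip_force: 0.0
```

View pics/g1.png

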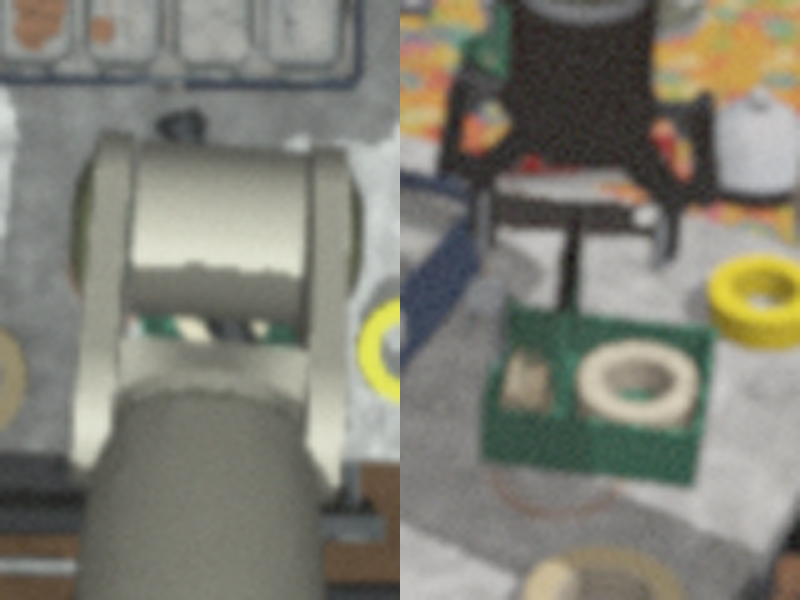

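In the side half, the handle post at (570,250) stands between the two fingers at about (485,220) and (665,230). I'll shift slightly, then close.

```bash
python3 -m inch '4.5 2.5 0 0 0 0;0 0 0 0 0 0;0 0 0 0 0 0;0 0 0 0 0 0;0 0 0 0 0 0;0 0 0 0 0 0;0 0 0 0 0 0;0 0 0 0 0 0;0 0 0 0 0 0;0 0 0 0 0 0' 0 80
python3 -m inch '0 0 0 0 0 0;0 0 0 0 0 0;0 0 -2 0 0 0;0 0 -4 0 0 0;0 0 -8 0 0 0;0 0 -12 0 0 0;0 0 -18 0 0 0;0 0 -20 0 0 0;0 0 -20 0 0 0;0 0 -20 0 0 0'
python3 -m inch '0 0 -12 0 0 0;0 0 -6 0 0 0;0 0 0 0 0 0;0 0 0 0 0 0;0 0 0 0 0 0;0 0 0 0 0 0;0 0 0 0 0 0;0 0 0 0 0 0;0 0 0 0 0 0;0 0 0 0 0 0'
```

```text
time_s: 4.47
eef_pos: [477.7, 96.4, 96.2]
ee_rot: [-0.0, 0.61, 0.792, -0.0]
force: [-2.0, -0.1, 0.7]
grip_width: 0.079
grip_force: 78.7
time_s: 5.3
eef_pos: [477.9, 96.3, 201.9]
ee_rot: [0.0, 0.61, 0.792, 0.0]
force: [-0.6, -0.3, -4.3]
grip_width: 0.078
grip_force: 78.0
time_s: 6.13
eef_pos: [478.0, 96.3, 218.2]
ee_rot: [-0.0, 0.61, 0.792, -0.0]
force: [-0.6, 0.4, -4.2]
grip_width: 0.078
grip_force: 78.0
```

```bash
python3 -m inch '5 1.5 0 0 0 0;11 3 0 0 0 0;17 5 0 0 0 0;20 6 0 0 0 0;20 6 0 0 0 0;20 6 0 0 0 0;20 6 0 0 0 0;20 6 0 0 0 0;20 6 0 0 0 0;20 6 0 0 0 0'
python3 -m inch '20 6 0 0 0 0;20 6 0 0 0 0;16 4 0 0 0 0;9 3 0 0 0 0;3 0.5 0 0 0 0;0 0 0 0 0 -0.4;0 0 0 0 0 -0.6;0 0 0 0 0 -0.6;0 0 0 0 0 -0.5;0 0 0 0 0 -0.2'
python3 -m inch '0 0 0 0 0 0;0 0 0 0 0 0;0 0 0 0 0 0;0 0 0 0 0 0;0 0 0 0 0 0;0 0 0 0 0 0;0 0 0 0 0 0;0 0 0 0 0 0;0 0 0 0 0 0;0 0 0 0 0 0'
python3 - <<'E'
from h import *
T=cam("top");S=cam("side")
a=np.zeros((600,800,3),np.uint8)
a[:, :400]=cv2.resize(T[0][150:270,195:275,::-1],(400,600),interpolation=cv2.INTER_CUBIC)
a[:, 400:]=cv2.resize(S[0][180:300,240:320,::-1],(400,600),interpolation=cv2.INTER_CUBIC)
cv2.imwrite("pics/g2.png",a)
E
```

```text
time_s: 6.97
eef_pos: [483.2, 278.8, 218.2]
ee_rot: [-0.0, 0.61, 0.792, 0.0]
force: [-0.0, 0.9, -4.4]
grip_width: 0.085
grip_force: 78.0
time_s: 7.8
eef_pos: [484.9, 348.1, 218.2]
ee_rot: [-0.0, 0.51, 0.86, 0.0]
force: [-0.6, 0.7, -4.6]
grip_width: 0.08
grip_force: 78.5
time_s: 8.63
eef_pos: [485.2, 347.4, 218.3]
ee_rot: [0.0, 0.511, 0.86, -0.0]
force: [0.8, 1.5, -4.0]
grip_width: 0.084
grip_force: 78.5
```

View pics/g2.png

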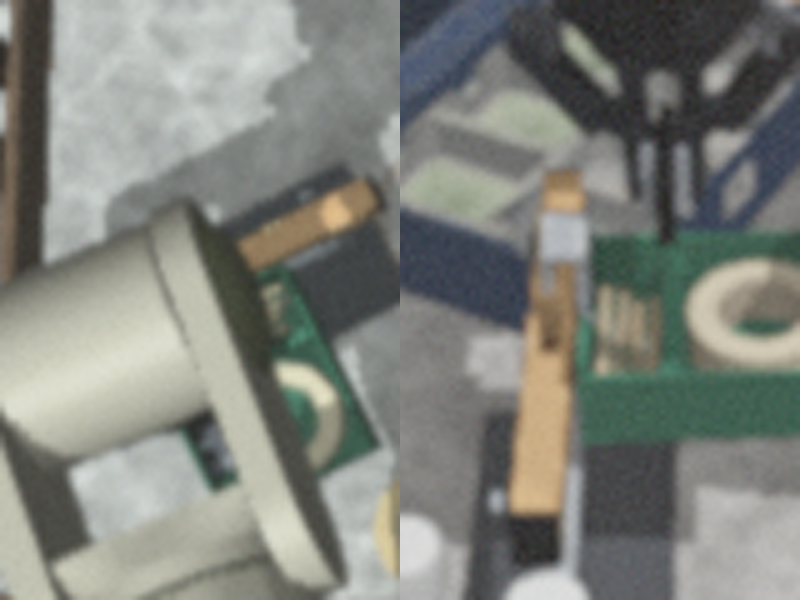

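The side half shows the steel strap as a pale square at (543–588, 215–262), hanging above the rail. The pocket mouth is at about (549,320), and the roll is in the tray. Next I compare the model with what is seen.

```bash
python3 - <<'E'
from h import *
np.set_printoptions(precision=0,suppress=True)
S=cam("side");s,r=st()
p=s["eef_pos"];y=r.apply([0,1,0]);X=np.array([y[0],y[1],0]);Y=np.array([-y[1],y[0],0]);print(np.degrees(np.arctan2(y[1],y[0])))
o=p+[0,0,19-115]
def px(q): u=proj(S,q);return np.array([400+(u[0]+.5-240)*5,(u[1]+.5-180)*5])
for n,(x,yy,z) in dict(s1=(36,15,80),s2=(55,15,80),s3=(55,-15,80),s4=(36,-15,80),lipL=(55,15,58),tray_bl=(40,48,45),tray_fl=(-79,48,40),br=(40,-48,45)).items():
    print(n,px(o+x*X+yy*Y+[0,0,z]))
O=np.array([525,369.5,0]);a=np.radians(28.7);x0=np.array([np.cos(a),np.sin(a),0]);y0=np.array([-x0[1],x0[0],0])
for n,(x,yy,z) in dict(r1=(-2.5,115,150),r2=(17,115,150),r3=(17,-115,150),r4=(-2.5,-115,150),pk1=(2.5,18.5,150),pk2=(12.5,18.5,150),pk3=(12.5,-18.5,150),pk4=(2.5,-18.5,150)).items():
    print(n,px(O+x*x0+yy*y0+[0,0,z]))
h=o+45.5*X;d=h-O;print("hook stand", d@x0,d@y0)
E
python3 - <<'E'
import cv2
a=cv2.imread("pics/g2.png")[150:550,500:700]
cv2.imwrite("pics/g2c.png",cv2.resize(a,(300,600),interpolation=cv2.INTER_CUBIC))
E
```

```text
28.55985380423426
s1 [585. 254.]
s2 [540. 255.]
s3 [544. 211.]
s4 [588. 211.]
lipL [543. 294.]
tray_bl [576. 367.]
tray_fl [855. 371.]
br [586. 226.]
r1 [563. 511.]
r2 [515. 512.]
r3 [547. 169.]
r4 [588. 168.]
pk1 [563. 352.]
pk2 [540. 353.]
pk3 [545. 298.]
pk4 [567. 298.]
hook stand 0.020050559842890413 -0.35864051224918975
```

View pics/g2c.png

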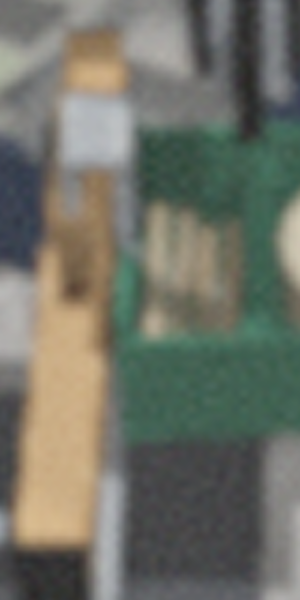

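```bash
python3 -m inch '0 0.5 2 0 0 0;0 0.5 4 0 0 0;0 0 5 0 0 0;0 0 5 0 0 0;0 0 4 0 0 0;0 0 3 0 0 0;0 0 2 0 0 0;0 0 1 0 0 0;0 0 0 0 0 0;0 0 0 0 0 0'
python3 -m inch '0 0 1 0 0 0;0 0 1 0 0 0;0 0 1 0 0 0;0 0 1 0 0 0;0 0 1 0 0 0;0 0 1 0 0 0;0 0 0 0 0 0;0 0 0 0 0 0;0 0 0 0 0 0;0 0 0 0 0 0'
```

```text
time_s: 9.62
eef_pos: [486.2, 348.0, 192.4]
ee_rot: [0.0, 0.511, 0.86, 0.0]
force: [0.0, 0.0, -3.5]
grip_width: 0.082
grip_force: 78.5
time_s: 10.45
eef_pos: [486.1, 348.0, 186.4]
ee_rot: [0.0, 0.511, 0.86, 0.0]
force: [-0.3, 0.1, -4.0]
grip_width: 0.084
grip_force: 78.5
```

```bash
python3 -m inch '0 0 1 0 0 0;0 0 1 0 0 0;0 0 1 0 0 0;0 0 0 0 0 0;0 0 0 0 0 0;0 0 0 0 0 0;0 0 0 0 0 0;0 0 0 0 0 0;0 0 0 0 0 0;0 0 0 0 0 0'
```

```text
time_s: 11.28
eef_pos: [486.1, 348.0, 183.3]
ee_rot: [0.0, 0.511, 0.86, 0.0]
force: [0.3, -0.1, -4.3]
grip_width: 0.081
grip_force: 78.5
```

```bash
python3 -m inch '0 0 1 0 0 0;0 0 1 0 0 0;0 0 1 0 0 0;0 0 1 0 0 0;0 0 1 0 0 0;0 0 1 0 0 0;0 0 0 0 0 0;0 0 0 0 0 0;0 0 0 0 0 0;0 0 0 0 0 0'
python3 -m inch '0 0 1 0 0 0;0 0 1 0 0 0;0 0 1 0 0 0;0 0 1 0 0 0;0 0 0.5 0 0 0;0 0 0.5 0 0 0;0 0 0 0 0 0;0 0 0 0 0 0;0 0 0 0 0 0;0 0 0 0 0 0'
```

```text
time_s: 12.12
eef_pos: [486.1, 347.9, 177.4]
ee_rot: [0.0, 0.511, 0.86, 0.0]
force: [-0.6, -0.2, -4.0]
grip_width: 0.084
grip_force: 78.5
time_s: 12.95
eef_pos: [486.1, 348.0, 172.3]
ee_rot: [0.0, 0.511, 0.86, 0.0]
force: [-0.0, -0.5, -4.4]
grip_width: 0.077
grip_force: 78.5
```

```bash
python3 -m inch '0 0 0.5 0 0 0;0 0 0.5 0 0 0;0 0 0.5 0 0 0;0 0 0.5 0 0 0;0 0 0.5 0 0 0;0 0 0.5 0 0 0;0 0 0 0 0 0;0 0 0 0 0 0;0 0 0 0 0 0;0 0 0 0 0 0'
```

```text
time_s: 13.78
eef_pos: [486.1, 347.9, 169.4]
ee_rot: [0.0, 0.511, 0.86, 0.0]
force: [-0.7, -0.2, -3.4]
grip_width: 0.078
grip_force: 78.8
```

```bash
python3 -m inch '0 -0.5 0 0 0 0;0 -0.5 0 0 0 0;0 -0.7 0.5 -0.1 0 0;0 0 0 0 0 0;0 -0.7 0.5 -0.1 0 0;0 0 0 0 0 0;0 0 0 0 0 0;0 0 0 0 0 0;0 0 0 0 0 0;0 0 0 0 0 0'
```

```text
time_s: 14.62
eef_pos: [483.9, 346.8, 168.3]
ee_rot: [0.005, 0.511, 0.86, 0.009]
force: [0.1, 0.5, -2.3]
grip_width: 0.08
grip_force: 78.8
```

```bash
python3 -m inch '0 -0.5 0.5 -0.1 0 0;0 0 0 0 0 0;0 -0.5 0.5 -0.1 0 0;0 0 0 0 0 0;0 0 0 0 0 0;0 0 0 0 0 0;0 0 0 0 0 0;0 0 0 0 0 0;0 0 0 0 0 0;0 0 0 0 0 0'
```

```text
time_s: 15.45
eef_pos: [483.1, 346.3, 167.2]
ee_rot: [0.011, 0.511, 0.859, 0.018]
force: [-0.1, 1.1, -1.7]
grip_width: 0.08
grip_force: 78.8
```

```bash
python3 -m inch '0 -0.4 0.4 -0.05 0 0;0 0 0 0 0 0;0 -0.4 0.4 0 0 0;0 0 0 0 0 0;0 0 0 0 0 0;0 0 0 0 0 0;0 0 0 0 0 0;0 0 0 0 0 0;0 0 0 0 0 0;0 0 0 0 0 0'
python3 - <<'E'
from h import *
s,r=st();print(s["force"],s["wrist_torque"],s["eef_pos"],r.apply([0,1,0]))
E
```

```text
time_s: 16.28
eef_pos: [482.7, 346.1, 166.6]
ee_rot: [0.012, 0.511, 0.859, 0.021]
force: [4.6, 2.6, -2.1]
grip_width: 0.088
grip_force: 78.9
[ 4.61887084  2.58775912 -2.06026042] [ 0.59589246 -0.91713787  0.00669816] [482.72589258 346.06113742 166.57201609] [0.87728841 0.47756206 0.04795341]
```

```bash
python3 -m inch '0 0.3 0 0 0 0;0 0 0 0 0 0;0 -0.1 0.3 -0.05 0 0;0 0 0 0 0 0;0 -0.1 0.3 -0.03 0 0;0 0 0 0 0 0;0 0 0.3 0 0 0;0 0 0 0 0 0;0 0 0 0 0 0;0 0 0 0 0 0'
python3 - <<'E'
from h import *
s,r=st();print(s["wrist_torque"],s["eef_pos"],r.apply([0,1,0]))
E
```

```text
time_s: 17.12
eef_pos: [482.6, 346.0, 165.6]
ee_rot: [0.014, 0.511, 0.859, 0.024]
force: [4.1, 2.2, -0.2]
grip_width: 0.079
grip_force: 79.1
[ 0.4711175  -0.90675667 -0.01536304] [482.63411842 346.02347151 165.59018052] [0.87694415 0.47737231 0.05553941]
```

```bash
python3 -m inch '0 0.2 0.1 0 0 0;0 0.1 0 0 0 0;0 0 0 0 0 0;0 0 0 0 0 0;0 0 0 0 0 0;0 0 0 0 0 0;0 0 0 0 0 0;0 0 0 0 0 0;0 0 0 0 0 0;0 0 0 0 0 0' 0 20
python3 -m inch '0 0 0 0 0 0;0 0 0 0 0 0;0 0 0 0 0 0;0 0 0 0 0 0;0 0 0 0 0 0;0 0 0 0 0 0;0 0 0 0 0 0;0 0 0 0 0 0;0 0 0 0 0 0;0 0 0 0 0 0' 0.085 20
```

```text
time_s: 17.95
eef_pos: [482.8, 346.1, 165.4]
ee_rot: [0.014, 0.511, 0.859, 0.024]
force: [1.2, 0.1, 0.6]
grip_width: 0.078
grip_force: 79.2
time_s: 18.78
eef_pos: [482.8, 346.2, 165.4]
ee_rot: [0.014, 0.511, 0.859, 0.024]
force: [0.6, 0.1, -0.5]
grip_width: 0.086
grip_force: 42.5
```

Loads are near zero, so the stand now carries the caddy. I'll open in small steps.

```bash
for w in 0.095 0.11 0.13; do python3 -m inch '0 0 0 0 0 0;0 0 0 0 0 0;0 0 0 0 0 0;0 0 0 0 0 0;0 0 0 0 0 0;0 0 0 0 0 0;0 0 0 0 0 0;0 0 0 0 0 0;0 0 0 0 0 0;0 0 0 0 0 0' $w 20; done
```

```text
time_s: 19.62
eef_pos: [482.7, 346.1, 165.4]
ee_rot: [0.014, 0.511, 0.859, 0.024]
force: [-2.5, -2.5, -0.6]
grip_width: 0.092
grip_force: 1.3
time_s: 20.45
eef_pos: [482.9, 346.2, 165.5]
ee_rot: [0.014, 0.511, 0.859, 0.024]
force: [0.3, -0.4, -0.4]
grip_width: 0.113
grip_force: 0.2
time_s: 21.28
eef_pos: [482.9, 346.2, 165.5]
ee_rot: [0.014, 0.511, 0.859, 0.024]
force: [0.1, -0.1, -0.0]
grip_width: 0.124
grip_force: 0.0
```

```bash
python3 -m inch '0 0 0 0 0 0;0 0 0 0 0 0;0 0 0 0 0 0;0 0 0 0 0 0;0 0 0 0 0 0;0 0 0 0 0 0;0 0 0 0 0 0;0 0 0 0 0 0;0 0 0 0 0 0;0 0 0 0 0 0' 0.4 20
python3 - <<'E'
from h import *
S=cam("side")
cv2.imwrite("pics/g3.png",cv2.resize(S[0][180:300,240:400,::-1],(800,600),interpolation=cv2.INTER_CUBIC))
E
```

```text
time_s: 22.12
eef_pos: [482.9, 346.2, 165.5]
ee_rot: [0.014, 0.511, 0.859, 0.024]
force: [0.4, 0.4, 0.0]
grip_width: 0.402
grip_force: 0.0
```

View pics/g3.png

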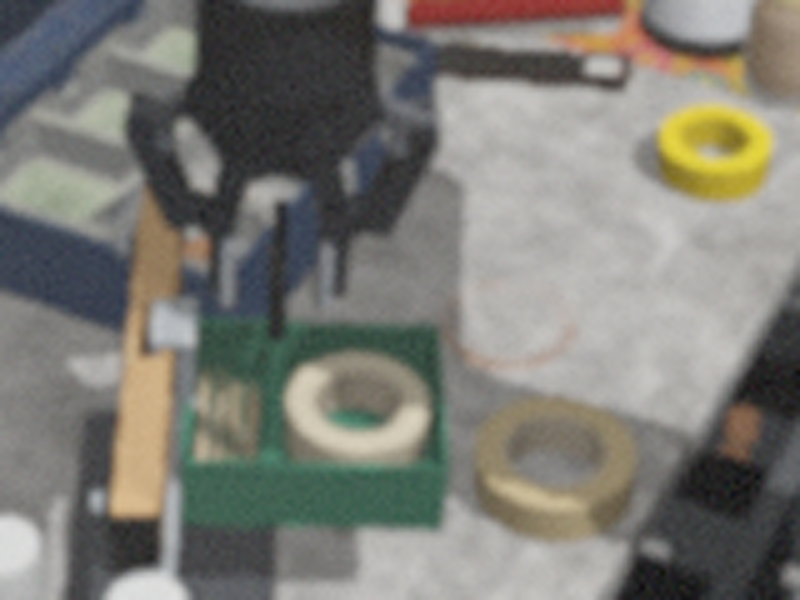

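The caddy hangs on the rail with its strap at (172,325) in the pocket. The roll is in the bay, and the handle at (278,270) is free between the open fingers. Next is retreating up.

```bash
python3 -m inch '0 0 -3 0 0 0;0 0 -6 0 0 0;0 0 -10 0 0 0;0 0 -12 0 0 0;0 0 -15 0 0 0;0 0 -15 0 0 0;0 0 -15 0 0 0;0 0 -12 0 0 0;0 0 -6 0 0 0;0 0 0 0 0 0'
python3 -m inch '0 0 0 0 0 0;0 0 0 0 0 0;0 0 0 0 0 0;0 0 0 0 0 0;0 0 0 0 0 0;0 0 0 0 0 0;0 0 0 0 0 0;0 0 0 0 0 0;0 0 0 0 0 0;0 0 0 0 0 0'
python3 - <<'E'
from h import *
S=cam("side")
a=S[0][180:300,240:400,::-1]
b=cv2.resize(cv2.imread("pics/g3.png"),(160,120),interpolation=cv2.INTER_AREA)
d=cv2.absdiff(a,b)[60:].mean();print("mean change lower half",d)
cv2.imwrite("pics/g4.png",cv2.resize(a,(640,480),interpolation=cv2.INTER_CUBIC))
E
```

```text
time_s: 23.0
eef_pos: [478.6, 343.9, 261.4]
ee_rot: [0.015, 0.511, 0.859, 0.025]
force: [0.4, 0.3, 0.5]
grip_width: 0.403
grip_force: 0.0
time_s: 23.83
eef_pos: [478.3, 343.7, 259.3]
ee_rot: [0.014, 0.511, 0.859, 0.024]
force: [-0.5, 0.1, 0.1]
grip_width: 0.399
grip_force: 0.0
mean change lower half 5.6480902777777775
```

View pics/g4.png

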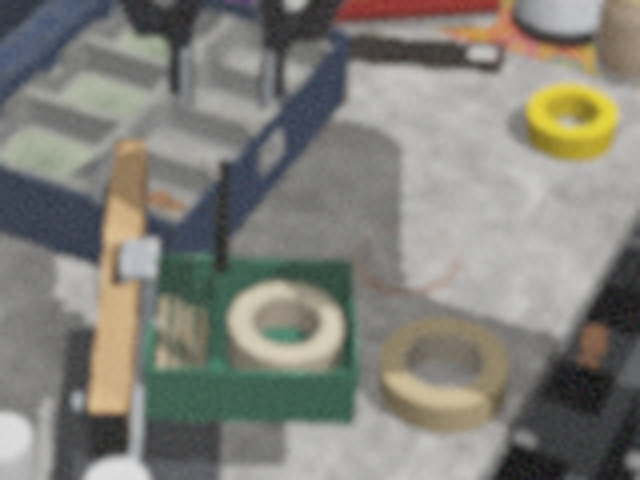

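The caddy hangs level with its strap at (140,258) on the rail, the roll in the bay, and the gripper well clear above. I'm handing it in.

```bash
python3 -c "from rig import ctrl; print(ctrl.finish_job())"
```

```text
the job is handed in; nothing more can be done
None
```

The green caddy, with the tape roll in it, hangs still in the rail's pocket, tilted about 3° nose-down as expected; it is released and the gripper is clear. I handed the job in at about 24 s of the 58 s allowed, but the hand-in returned no verdict. I found the pocket by camera and confirmed it by lowering the hook lightly rather than feeling along the rail.

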